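# Snap a bearing cap into its housing with a pressing block

## Robot

A 6-joint arm with a two-finger parallel gripper is mounted at the origin on a cart in front of the work surface, level with it; the furniture and walls round the work are solid. World frame = base frame: x ahead of the robot, y to its left, z up, the work surface at z = 0. Lengths are in m, angles in degrees, forces in N, time in s.
With the tool pointing down it reaches from about 0.3 to 0.75 m from the base axis. Payload 8.5 kg.
Tool frame: the origin (TCP) lies between the finger pads; the fingertips stand env.finger_overhang ahead of it and the grasp point (between the pads) lies 2 mm behind it (env.finger_overhang is the distance from the TCP to the fingertips, in m); z points along the fingers, y is the line along which they close (so a half turn about z gives the same grasp; the last joint's range is limited). The gripper opens to 85 mm and grips with 20 to 120 N. Pads are 22 mm wide; open, the fingers measure 114 mm over their backs; the gripper's body (76 mm by 85 mm) begins 54 mm behind the grasp point. The pads swing forward as they close: fully open they stand 13 mm farther back than shut.
Start: joints at [64.154, 21.807, 74.336, -0, 83.858, -12.336], TCP at [0.128, 0.535, 0.248] pointing down, gripper open.
Joint ranges: [-178.18, 178.18], [-50.72, 133.34], [12.68, 142.11], [-81.47, 261.47], [9.98, 163.14], [-165.26, 165.26]. Speed limits (degrees/s): [136.94, 136.94, 180, 180, 180, 180].

## Interface

Orientations are given as a 3x3 rotation matrix whose columns are the frame's x, y, z axes.
In Python, from rig import env gives the robot as it stands. The module is installed in compiled form; this text tells all that it offers.
- The arm moves only by the tool jog_arm, never from a script. Its arguments are lists of equal length, an entry for each row: "hand": the finger opening in m, from 0 to 0.0854; "travel": the shift along the world's x, y, z in m, a list of three; "yaw": the turn about the world's z in rad. A call has exactly 5 rows; each row shifts and turns the commanded pose from where the row before left it; what a row does not reach is not made up. A row lasts 1/8 s, in which the tool goes at most 62.5 mm and 10.7 degrees, less where a joint would pass 70% of its speed; a pose out of reach is approached as far as the arm can. A call is refused whole if a number of a shift passes 0.0625 or a number of a turn 0.188, either way. A call with a gripper value outside its range is refused whole. The fingers move at their own pace and stop on an object; "grip_force" is the grip in N (left out, the last holds). Time passes only in rows, so rows that do not move let the fingers close, or fill a call up. It gives the time, the measured TCP pose, the force, the opening and the grip force at its end, in the units of the state.
- env.observe(): the state, without advancing time (a new reading comes with each control period).
- env.get_image(name): name is "scene" or "top" or "wrist"; returns the picture (480x640x3 uint8, red, green, blue); there is no depth.
- env.calibration(name): a dict with "fx", "fy", "cx", "cy" (pixels), "position" and "rotation" of the camera in the world; the wrist camera has in their place "hand_eye" (4x4, takes a point from camera to tool coordinates, whose origin is the TCP and whose axes are the flange's). Camera axes: x right, y down, z forward; pixel columns grow to the right and rows downward; lengths in m; the calibration is good to about 2 mm. The wrist camera is an equidistant fisheye: a pixel r from the principal point sees the ray r / f radians off the axis. A picture is of the moment at which its call begins: read the wrist's pose just before it. calibration takes no time and is no camera call.
- env.close_job(): hands the job in; it is judged then, once.
The state is a dict: "time_s": time; "q": joint angles; "qvel": joint speeds; "joint_efforts": joint torques, N m; "position": TCP position; "tool_rot": TCP orientation; "ft_force": force on the tool from outside, world axes, zero at the start; "wrist_torque": the same for the moment, N m; "grip_width": finger opening in m; "gripper_force": force on a finger pad.
Only numpy, scipy, OpenCV 4.12 (cv2) and the standard library are available. Lean on these libraries where they do the work, as an engineer would, in place of code of your own. Each camera call takes 0.05 s, during which the arm holds its last target. There are 200 camera calls.

## Task

Set the bearing cap, boss up, into the mouth of the bearing housing and let go of it; then take the wooden block that stands on end and press the cap straight down with the block's end, without forcing it, until it snaps past the catches and is fully home, and keep it pressed on its seat with about 20 N for a full second so that the fit sets. Finally stand the block upright on the table again, clear of the housing, and leave the other tools where they are.

Things in the scene. Friction and masses are not known exactly. Their poses are not given: they have to be found in the camera images.
- housing: Grey bearing housing, bore facing up, fixed on a wooden packing block 124 x 84 mm whose top lies 23 mm below the rim. x axis along its 112 mm flange (bolt heads at the ends, 8.5 mm lower than the rim), z axis up. Origin on the bore's axis, 35 mm below the rim. It stands at a different height each time: rim 35 to 50 mm above the table.
- housing_rim (a point): Centre of the housing's round upper rim, 62 mm across outside; axes as the housing's. The bore is 44.4 mm across and 15 mm deep to its flat rigid seat. Four small sprung balls, the catches, stand 3.5 mm into the bore, 7.5 mm below the rim, at 45 degrees to the flange.
- cap_mid (a point): Middle, half-way up, of the grey plastic bearing cap, 28 mm tall, 50 g, z up. Its snap disc is 42.4 mm across and 9 mm thick, bevelled (smooth) to 33.4 mm at the foot; above that a round grip boss 20 mm across. Let down loosely into the bore it rests on the balls, this point about 5.6 mm above the rim. Fully home it is 6.6 mm lower: foot on the seat, this point 1 mm below the rim.
- cap_top (a point): Centre of the flat top of the cap's boss, 14 mm above its middle; press here. Pressing takes about 6 N at first, rising to 8 to 15 N within 2 to 4 mm; then it eases, snaps down the last 2 to 4 mm and is hard against the rigid seat, where it is to be kept pressed with about 20 N for a second. More than 35 N on the cap would crack it.
- block_mid (a point): Centre of the beech offcut block that stands on end on the table and serves as the pusher: 80 mm tall, 55 mm by 32 mm in plan, 120 g. The y axis of this point stands vertical along the 80 mm (up or down), its x axis runs along the 55 mm, its z axis along the 32 mm, across which it is gripped.
- wax_tin: round metal tin, 56 mm across, 28 mm tall, a bystander; origin at the centre of its underside
- pliers: red-handled pliers, 60 x 160 x 12 mm, a bystander; origin at the centre of the underside
- screwdriver: red-handled screwdriver, 27 x 199 x 29 mm, long axis y, a bystander; origin at the centre of the underside
- caliper: steel caliper, 62 x 164 x 8 mm, long axis y, a bystander; origin at the centre of the underside
There are look-alikes about, which are no part of the job. What is shaped like the part that bears cap_mid but orange or pink is not meant. Of the things that look like the part that bears block_mid, take the one that is nearest to the robot's base at the start.

How it is judged:
By the outcome, as a careful person would: the job done as asked, in the order asked, and still so for the second after the job is handed in, with the robot touching nothing.
It also fails if it takes over 72 s, if anything falls off the work surface, if the arm or the gripper's body presses on something with over 40 N, if the wrist force passes 120 N, or if a joint passes its speed limit or range.

## Working session

There is one attempt and no reset: what is moved stays moved. The work goes in short steps, Python scripts to look and compute and a tool call to move; the robot and the scene stay as the last step left them, time stands still between calls to the robot, and variables do not carry over. Pictures are saved under pics/ and viewed, at most 10 in all, crops included, and the job is handed in when it is done.

Besides the shell and the picture viewer there is one more tool, called after "Emit:" as a command line: name --pt "numbers of a row" for each row, then --argument value for the rest. jog_arm: Moves the arm, as the interface text tells. Its arguments: {"type":"object","properties":{"hand":{"type":"array"},"travel":{"type":"array"},"yaw":{"type":"array"},"grip_force":{"type":"number"}},"required":["hand","travel","yaw"]}

```bash
mkdir -p pics
python3 - <<'E'
from rig import env
import cv2,numpy as np
np.set_printoptions(precision=4,suppress=True)
for n in ["scene","top"]:
    cv2.imwrite(f"pics/{n}0.png",env.get_image(n)[:,:,::-1])
for n in ["scene","top","wrist"]: print(n,env.calibration(n))
print(env.observe(),env.finger_overhang)
E
```

```text
scene {'fx': 443.6740316373488, 'fy': 443.6740316373488, 'cx': 311.0439759989622, 'cy': 238.87970883761227, 'position': array([0.1113, 0.3862, 0.7023]), 'rotation': array([[-0.59  , -0.6258,  0.5101],
       [-0.8073,  0.4475, -0.3847],
       [ 0.0125, -0.6388, -0.7693]])}
top {'fx': 536.2352892658892, 'fy': 536.2352892658892, 'cx': 321.8939298240902, 'cy': 256.37164401438343, 'position': array([0.3534, 0.0473, 1.2328]), 'rotation': array([[ 0.0212, -0.988 ,  0.1528],
       [-0.9998, -0.0214,  0.0004],
       [ 0.0029, -0.1528, -0.9883]])}
wrist {'fx': 371.64829954431775, 'fy': 371.64829954431775, 'cx': 316.7428033172895, 'cy': 238.85239614138652, 'hand_eye': array([[ 0.0005, -0.9637, -0.2671,  0.0676],
       [ 1.    ,  0.0006, -0.0003, -0.0006],
       [ 0.0004, -0.2671,  0.9637, -0.1266],
       [ 0.    ,  0.    ,  0.    ,  1.    ]])}
{'time_s': 0.1, 'q': array([ 64.1512,  21.8382,  74.378 ,  -0.0003,  83.8574, -12.3339]), 'qvel': array([ 0.0717, -0.0161, -0.1725, -0.0506,  0.0678,  0.0505]), 'joint_efforts': array([  0.003 , -44.9224, -23.1658,  -0.0002,   0.0037,  -0.    ]), 'position': array([0.1284, 0.5346, 0.2478]), 'tool_rot': array([[-0.9723,  0.2337, -0.0006],
       [ 0.2337,  0.9723, -0.0012],
       [ 0.0003, -0.0013, -1.    ]]), 'ft_force': array([-0.0125, -0.3228,  0.5897]), 'wrist_torque': array([-0.0182,  0.0639, -0.0317]), 'gripper_force': 0.0, 'grip_width': 0.08540284430420185} 0.017
```

View pics/scene0.png

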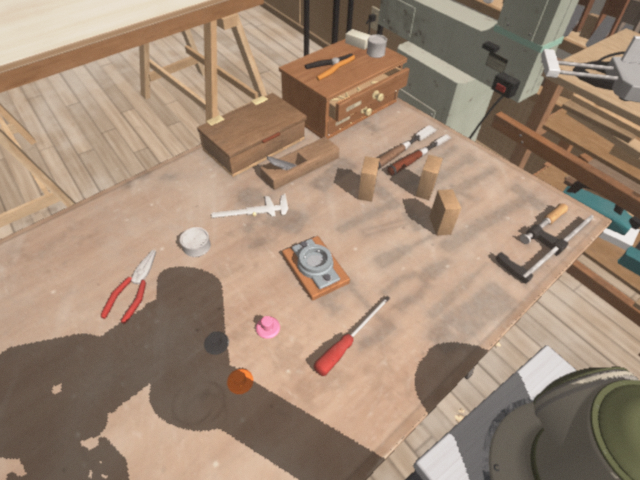

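View pics/top0.png

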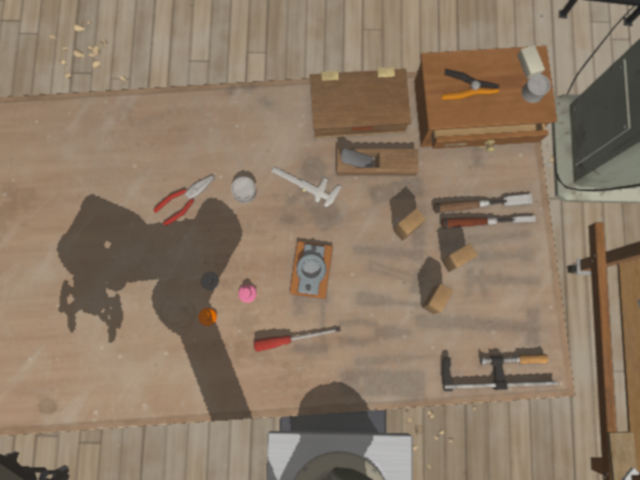

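Scene shows the cap candidates: dark grey, in shadow, at (216,343), pink (267,327), orange (240,381). The blocks are at (369,180), (430,178) and (446,212), and the housing is at (315,258). In the top view the grey cap is at (209,281), the blocks at (408,224), (460,257) and (437,298), and the housing at (312,266). I choose the grey cap, and next check it and which block is nearest.

```bash
cat > h.py <<'E'
from rig import env
import cv2,numpy as np
np.set_printoptions(precision=4,suppress=True)
def ray(n,u,v,st=None):
    c=env.calibration(n)
    x,y=(u-c["cx"])/c["fx"],(v-c["cy"])/c["fy"]
    if n=="wrist":
        r=np.hypot(x,y); d=np.array([x/r*np.sin(r),y/r*np.sin(r),np.cos(r)]) if r>1e-9 else np.array([0,0,1.])
        R=st["tool_rot"];H=c["hand_eye"]
        return st["position"]+R@H[:3,3],R@H[:3,:3]@d
    d=np.asarray(c["rotation"])@np.array([x,y,1]); return np.asarray(c["position"]),d
def plane(n,u,v,z,st=None):
    p,d=ray(n,u,v,st); return p+d*(z-p[2])/d[2]
def proj(n,P,st=None):
    c=env.calibration(n)
    if n=="wrist":
        H=c["hand_eye"];R=st["tool_rot"]@H[:3,:3];p=st["position"]+st["tool_rot"]@H[:3,3]
        d=R.T@(np.array(P)-p);t=np.arctan2(np.hypot(d[0],d[1]),d[2]);k=t/np.hypot(d[0],d[1])
        return np.array([c["cx"]+c["fx"]*k*d[0],c["cy"]+c["fy"]*k*d[1]])
    d=np.asarray(c["rotation"]).T@(np.array(P)-c["position"]);return np.array([c["cx"]+c["fx"]*d[0]/d[2],c["cy"]+c["fy"]*d[1]/d[2]])
E
python3 - <<'E'
from h import *
for l,n,u,v,z in [("cap","scene",216,343,.014),("cap","top",209,281,.014),("hous","scene",315,258,.042),("hous","top",312,266,.042),
 ("A","top",437,298,.04),("B","top",408,224,.04),("C","top",460,257,.04),("A","scene",446,212,.04),("B","scene",369,180,.04),("C","scene",430,178,.04)]:
    p=plane(n,u,v,z);print(l,n,p,np.hypot(*p[:2]))
s=cv2.imread("pics/scene0.png");t=cv2.imread("pics/top0.png")
def cr(i,u,v,h=37,w=50): return cv2.resize(i[v-h:v+h,u-w:u+w],(400,296),interpolation=cv2.INTER_CUBIC)
a=cr(s,225,348);b=cr(t,215,285);c=cr(s,435,200);d=cr(t,440,270)
g=np.clip(np.vstack([np.hstack([a,b]),np.hstack([c,d])]).astype(float)*1.5,0,255).astype(np.uint8)
cv2.imwrite("pics/crop1.png",g)
E
```

```text
cap scene [0.4769 0.3065 0.014 ] 0.5668592794795868
cap top [0.4795 0.3042 0.014 ] 0.5678417039968835
hous scene [0.5073 0.0774 0.042 ] 0.5132010597541022
hous top [0.5153 0.0695 0.042 ] 0.5199713931892866
A top [ 0.4497 -0.2103  0.04  ] 0.49650268581196244
B top [ 0.6166 -0.1463  0.04  ] 0.6337387281106448
C top [ 0.5432 -0.2632  0.04  ] 0.6036486132672382
A scene [ 0.4471 -0.2128  0.04  ] 0.49519588553107385
B scene [ 0.6118 -0.1468  0.04  ] 0.629161767532466
C scene [ 0.5387 -0.2607  0.04  ] 0.5985141968104116
```

View pics/crop1.png

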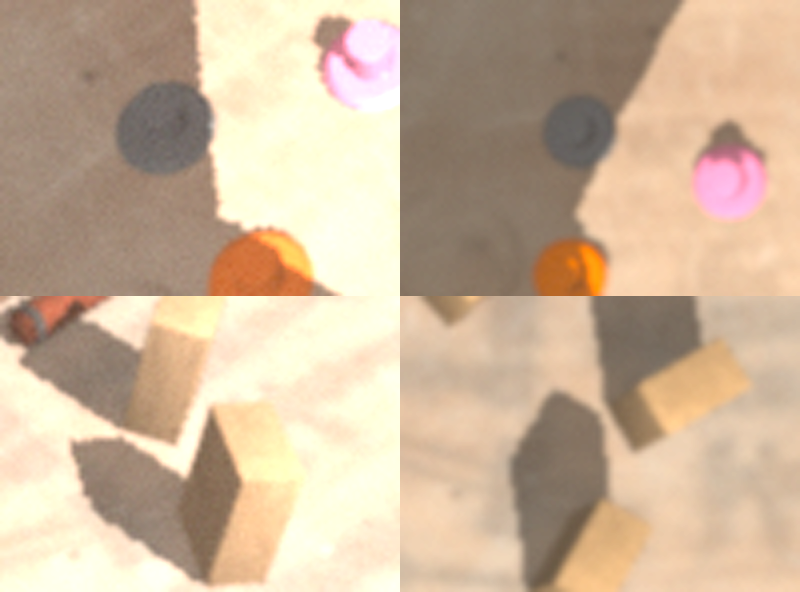

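The crop shows the grey cap standing boss up, with the pink and orange ones apart. Of the three blocks, the one at top (437,298) / scene (446,212) is nearest the base (0.496 m against 0.60 and 0.63). I'm moving above the cap for a close look.

Emit:
jog_arm --hand '[0.045,0.045,0.045,0.045,0.045]' --pt "0.05 -0.033 -0.015" --pt "0.05 -0.033 -0.015" --pt "0.05 -0.033 -0.015" --pt "0.05 -0.033 -0.015" --pt "0.05 -0.033 -0.015" --yaw '[0,0,0,0,0]' --grip_force 30

```text
time_s: 0.72
position: [0.3798, 0.3684, 0.1727]
tool_rot: [[-0.972, 0.234, -0.0], [0.234, 0.972, -0.0], [0.0, -0.0, -1.0]]
ft_force: [-0.3, 1.4, -0.2]
grip_width: 0.0453
gripper_force: 0.0
```

Emit:
jog_arm --hand '[0.045,0.045,0.045,0.045,0.045]' --pt "0.05 -0.033 -0.005" --pt "0.05 -0.032 0" --pt "0 0 0" --pt "0 0 0" --pt "0 0 0" --yaw '[0,0,0,0,0]'

```text
time_s: 1.35
position: [0.4775, 0.3055, 0.1684]
tool_rot: [[-0.973, 0.232, -0.0], [0.232, 0.973, -0.0], [0.0, -0.0, -1.0]]
ft_force: [0.5, 0.1, 0.1]
grip_width: 0.0451
gripper_force: 0.0
```

```bash
cat > w.py <<'E'
from h import *
import sys,pickle
st=env.observe();im=env.get_image("wrist")[:,:,::-1].copy()
cv2.imwrite(f"pics/{sys.argv[1]}.png",im);pickle.dump(st,open(f"pics/{sys.argv[1]}.pkl","wb"))
print(st["time_s"],st["position"],st["tool_rot"][:,0],st["ft_force"],st["grip_width"])
E
python3 w.py w1; python3 -c "
from h import *;import pickle
st=pickle.load(open('pics/w1.pkl','rb'));print(proj('wrist',[.478,.305,.028],st))"
```

```text
1.35 [0.4775 0.3055 0.1684] [-0.9727  0.2322  0.0004] [0.4968 0.147  0.0536] 0.04509167751291412
[317.194  231.4162]
```

View pics/w1.png

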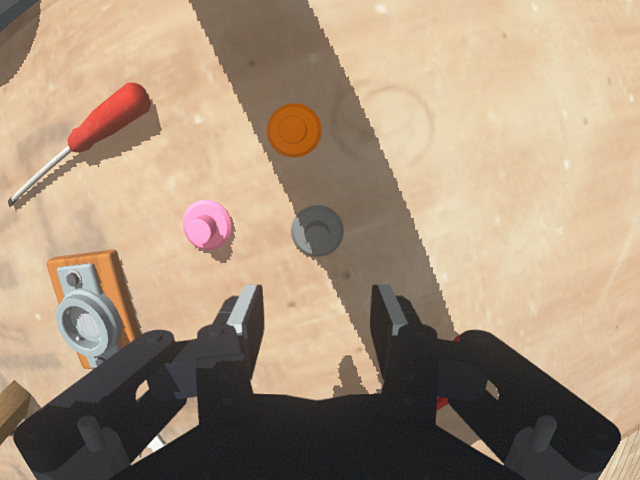

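The wrist view shows the grey cap's boss at (318,232), which agrees with the projected (317,231). Orange is at (294,130), pink at (207,225), and the housing rim at about (88,322). I'm descending.

Emit:
jog_arm --hand '[0.045,0.045,0.045,0.045,0.045]' --pt "0.0 0 -0.05" --pt "0 0 -0.045" --pt "0 0 -0.03" --pt "0 0 -0.013" --pt "0 0 0" --yaw '[0,0,0,0,0]'

```text
time_s: 2.02
position: [0.4782, 0.3051, 0.0304]
tool_rot: [[-0.973, 0.233, -0.0], [0.233, 0.973, -0.0], [0.0, -0.0, -1.0]]
ft_force: [0.6, -0.9, 0.2]
grip_width: 0.045
gripper_force: 0.0
```

Emit:
jog_arm --hand '[0.02,0.01,0.01,0.01,0.01]' --pt "0 0 0" --pt "0 0 0" --pt "0 0 0" --pt "0 0 0" --pt "0 0 0" --yaw '[0,0,0,0,0]' --grip_force 30

```text
time_s: 2.65
position: [0.4791, 0.3051, 0.0317]
tool_rot: [[-0.972, 0.234, 0.002], [0.234, 0.972, 0.001], [-0.002, 0.002, -1.0]]
ft_force: [-1.3, 1.3, 7.0]
grip_width: 0.0173
gripper_force: 29.3
```

Emit:
jog_arm --hand '[0.01,0.01,0.01,0.01,0.01]' --pt "0 0 0.03" --pt "0 0 0.05" --pt "0 0 0.06" --pt "0.01 -0.05 0.0" --pt "0.01 -0.05 0" --yaw '[0,0,0,0,0]'

```text
time_s: 3.28
position: [0.4986, 0.2038, 0.1715]
tool_rot: [[-0.973, 0.232, 0.002], [0.232, 0.973, 0.0], [-0.002, 0.001, -1.0]]
ft_force: [0.2, -0.6, -0.8]
grip_width: 0.0174
gripper_force: 29.5
```

Emit:
jog_arm --hand '[0.01,0.01,0.01,0.01,0.01]' --pt "0.007 -0.05 0" --pt "0.006 -0.05 0" --pt "0 -0.032 0" --pt "0 0 0.0" --pt "0 0 0" --yaw '[0,0,0,0,0]'

```text
time_s: 3.9
position: [0.5114, 0.0733, 0.1706]
tool_rot: [[-0.972, 0.234, 0.0], [0.234, 0.972, 0.0], [-0.0, 0.0, -1.0]]
ft_force: [-0.5, -0.4, -0.6]
grip_width: 0.0175
gripper_force: 29.6
```

```bash
python3 w.py w2
```

```text
3.9 [0.5114 0.0733 0.1706] [-0.9724  0.2335 -0.0003] [-0.541  -0.3927 -0.5536] 0.017481273096819495
```

View pics/w2.png

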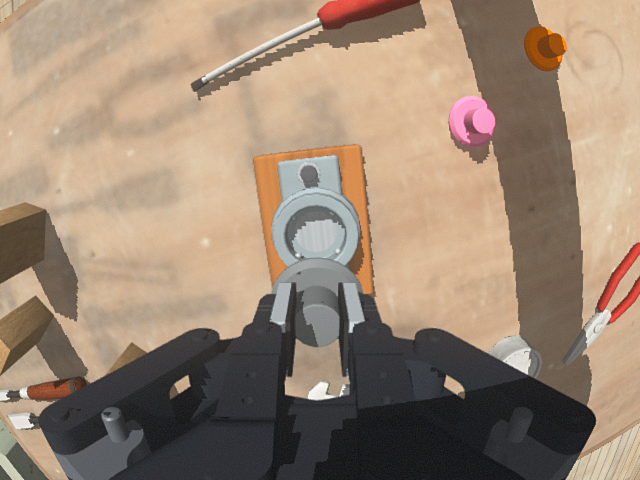

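The picture shows the cap held at about (317,305). The housing rim is centred near (315,229), and the flange runs roughly up-down in the image. I'll take an enlarged crop to fit the rim.

Run:
```python
from h import *
w=cv2.imread("pics/w2.png");s=cv2.imread("pics/scene0.png");t=cv2.imread("pics/top0.png")
a=cv2.resize(w[175:275,265:365],(600,600),interpolation=cv2.INTER_CUBIC)
b=cv2.resize(s[235:285,290:340],(200,200),interpolation=cv2.INTER_CUBIC)
c=cv2.resize(t[242:292,287:337],(200,200),interpolation=cv2.INTER_CUBIC)
for k in range(0,600,60): cv2.line(a,(k,0),(k,6),(0,0,255),1);cv2.line(a,(0,k),(6,k),(0,0,255),1)
cv2.imwrite("pics/crop2.png",np.hstack([a,np.vstack([b,c,np.zeros_like(c)])]))
g=cv2.GaussianBlur(cv2.cvtColor(w,cv2.COLOR_BGR2GRAY),(3,3),0)[175:275,265:365]
g3=cv2.resize(g,None,fx=4,fy=4,interpolation=cv2.INTER_CUBIC)
for lo,hi in((150,200),(95,150)):
    h=cv2.HoughCircles(g3,cv2.HOUGH_GRADIENT,1,20,param1=120,param2=25,minRadius=lo,maxRadius=hi)
    if h is not None: print([(265+x/4,175+y/4,r/4) for x,y,r in h[0][:4]])
for n,i,(u,v),r in(("scene",s,(290,235),(11,24)),("top",t,(287,242),(9,20))):
    g=cv2.cvtColor(i,cv2.COLOR_BGR2GRAY)[v:v+50,u:u+50];g=cv2.resize(g,None,fx=8,fy=8,interpolation=cv2.INTER_CUBIC)
    h=cv2.HoughCircles(g,cv2.HOUGH_GRADIENT,1,10,param1=100,param2=20,minRadius=r[0]*8,maxRadius=r[1]*8)
    if h is not None: print(n,[(u+x/8,v+y/8,q/8) for x,y,q in h[0][:4]])
```

```text
(no output)
```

View pics/crop2.png

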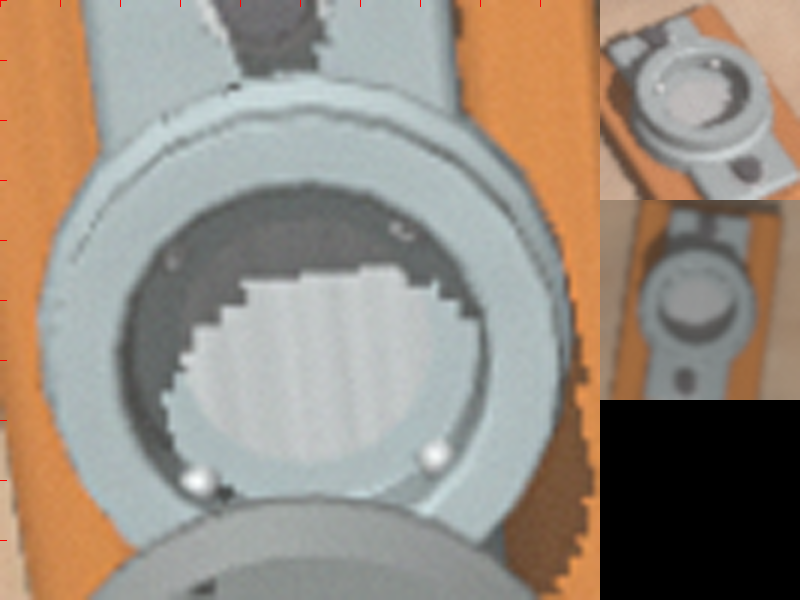

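The crop shows the bore edge from x=120 to 488 with its top at y=183, and the rim from x=40 to 560 with its top at 107. That puts the rim centre at wrist pixel (315.5,235). In scene it is about (315.5,258), and in top about (311.5,266.5).

Run:
```python
from h import *;import pickle
st=pickle.load(open('pics/w2.pkl','rb'))
for z in(.035,.038,.040,.042,.045,.05):
    p=plane("wrist",315.5,235,z,st);print(z,p,plane("scene",315.5,258.2,z),plane("top",311.5,266.5,z), "bore diam",np.linalg.norm(plane("wrist",265+120/6,235,z,st)-plane("wrist",265+488/6,235,z,st)),"rim",np.linalg.norm(plane("wrist",265+40/6,235,z,st)-plane("wrist",265+560/6,235,z,st)))
# held cap: boss/disc centre in wrist
print(proj("wrist",st["position"]+[0,0,-.0037-.014],st),plane("wrist",317,302,.1706-.0317+.009,st))
```

```text
0.035 [0.5132 0.0713 0.035 ] [0.5106 0.0736 0.035 ] [0.5151 0.0707 0.035 ] bore diam 0.04487315877151683 rim 0.06355252279155109
0.038 [0.5124 0.0715 0.038 ] [0.5088 0.075  0.038 ] [0.5147 0.0706 0.038 ] bore diam 0.04435965125323499 rim 0.06282525733592746
0.04 [0.5119 0.0716 0.04  ] [0.5076 0.076  0.04  ] [0.5144 0.0706 0.04  ] bore diam 0.04401731290771376 rim 0.06234041369884499
0.042 [0.5114 0.0717 0.042 ] [0.5064 0.0769 0.042 ] [0.5142 0.0706 0.042 ] bore diam 0.04367497456219253 rim 0.061855570061762566
0.045 [0.5106 0.0719 0.045 ] [0.5046 0.0783 0.045 ] [0.5138 0.0705 0.045 ] bore diam 0.04316146704391068 rim 0.06112830460613889
0.05 [0.5093 0.0723 0.05  ] [0.5016 0.0807 0.05  ] [0.5131 0.0704 0.05  ] bore diam 0.04230562118010759 rim 0.05991619551343278
[318.1859 301.0878] [0.514  0.0722 0.1479]
```

Emit:
jog_arm --hand '[0.01,0.01,0.01,0.01,0.01]' --pt "0.0005 -0.0018 -0.04" --pt "0 0 -0.035" --pt "0 0 -0.015" --pt "0 0 -0.006" --pt "0 0 0" --yaw '[0,0,0,0,0]'

```text
time_s: 4.58
position: [0.5121, 0.0715, 0.0745]
tool_rot: [[-0.973, 0.233, 0.0], [0.233, 0.973, 0.0], [-0.0, 0.0, -1.0]]
ft_force: [-0.4, 1.0, -0.1]
grip_width: 0.0174
gripper_force: 29.6
```

```bash
python3 w.py w3
```

```text
4.575 [0.5121 0.0715 0.0745] [-0.9725  0.2327 -0.0002] [-0.3596  1.0055 -0.1475] 0.01739132997796312
```

View pics/w3.png

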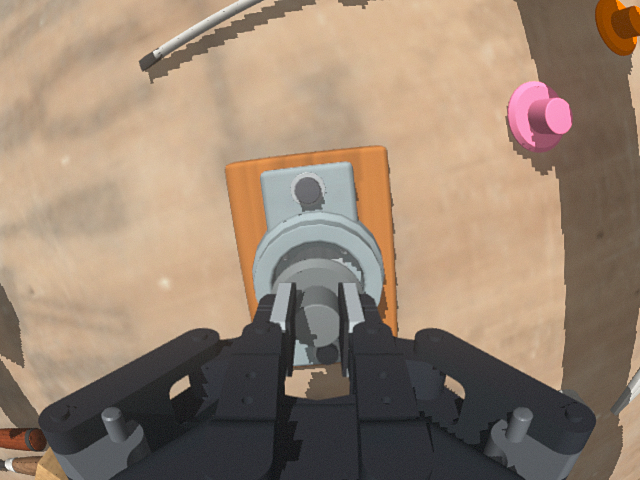

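The cap disc spans x=272–364 inside a rim spanning 254–384, so it is centred. I'm lowering it gently.

Emit:
jog_arm --hand '[0.01,0.01,0.01,0.01,0.01]' --pt "0 0 -0.004" --pt "0 0 -0.003" --pt "0 0 -0.002" --pt "0 0 0" --pt "0 0 0" --yaw '[0,0,0,0,0]'

```text
time_s: 5.25
position: [0.5117, 0.0711, 0.0654]
tool_rot: [[-0.972, 0.234, -0.0], [0.234, 0.972, 0.0], [0.0, 0.0, -1.0]]
ft_force: [-1.5, 2.1, 2.5]
grip_width: 0.0177
gripper_force: 29.8
```

Emit:
jog_arm --hand '[0.01,0.01,0.01,0.01,0.01]' --pt "0 0 -0.0005" --pt "0 0 -0.0005" --pt "0 0 -0.0005" --pt "0 0 0" --pt "0 0 0" --yaw '[0,0,0,0,0]'

```text
time_s: 5.88
position: [0.5114, 0.0715, 0.0643]
tool_rot: [[-0.972, 0.233, -0.001], [0.233, 0.972, 0.001], [0.001, 0.001, -1.0]]
ft_force: [-5.9, 4.7, 9.5]
grip_width: 0.0173
gripper_force: 30.5
```

Emit:
jog_arm --hand '[0.01,0.01,0.01,0.01,0.01]' --pt "0 0 0.001" --pt "-0.0012 0.001 0" --pt "0 0 -0.0005" --pt "0 0 -0.0005" --pt "0 0 0" --yaw '[0,0,0,0,0]'

```text
time_s: 6.5
position: [0.5107, 0.072, 0.0636]
tool_rot: [[-0.972, 0.234, -0.0], [0.234, 0.972, 0.0], [0.0, -0.0, -1.0]]
ft_force: [-1.0, 0.6, 0.0]
grip_width: 0.0171
gripper_force: 29.7
```

Emit:
jog_arm --hand '[0.01,0.01,0.01,0.01,0.01]' --pt "0 0 -0.0005" --pt "0 0 -0.0005" --pt "0 0 -0.0005" --pt "0 0 0" --pt "0 0 0" --yaw '[0,0,0,0,0]'

```text
time_s: 7.12
position: [0.5107, 0.072, 0.0623]
tool_rot: [[-0.972, 0.234, -0.0], [0.234, 0.972, 0.0], [0.0, 0.0, -1.0]]
ft_force: [-2.5, 2.3, -1.5]
grip_width: 0.0171
gripper_force: 29.6
```

Emit:
jog_arm --hand '[0.01,0.01,0.01,0.01,0.01]' --pt "-0.0003 0.0003 -0.0005" --pt "0 0 -0.0005" --pt "0 0 -0.0005" --pt "0 0 0" --pt "0 0 0" --yaw '[0,0,0,0,0]'

```text
time_s: 7.75
position: [0.5106, 0.0723, 0.0609]
tool_rot: [[-0.972, 0.234, 0.0], [0.234, 0.972, -0.0], [-0.0, 0.0, -1.0]]
ft_force: [-0.1, 2.0, 0.5]
grip_width: 0.0174
gripper_force: 29.7
```

Emit:
jog_arm --hand '[0.01,0.01,0.01,0.01,0.01]' --pt "0 0 -0.0005" --pt "0 0 -0.0005" --pt "0 0 0" --pt "0 0 0" --pt "0 0 0" --yaw '[0,0,0,0,0]'

```text
time_s: 8.38
position: [0.5104, 0.0722, 0.0599]
tool_rot: [[-0.972, 0.234, -0.0], [0.234, 0.972, -0.0], [0.0, -0.0, -1.0]]
ft_force: [-3.3, 0.8, 4.9]
grip_width: 0.0174
gripper_force: 30.0
```

Emit:
jog_arm --hand '[0.025,0.035,0.045,0.045,0.045]' --pt "0 0 0" --pt "0 0 0" --pt "0 0 0" --pt "0 0 0.02" --pt "0 0 0.04" --yaw '[0,0,0,0,0]'

```text
time_s: 9.0
position: [0.5098, 0.0722, 0.1194]
tool_rot: [[-0.972, 0.234, -0.003], [0.234, 0.972, 0.0], [0.003, -0.001, -1.0]]
ft_force: [-0.6, 0.3, -0.5]
grip_width: 0.045
gripper_force: 0.0
```

Emit:
jog_arm --hand '[0.06,0.06,0.06,0.06,0.06]' --pt "0 0 0.05" --pt "0 0 0" --pt "0 0 0" --pt "0 0 0" --pt "0 0 0" --yaw '[0,0,0,0,0]'

```text
time_s: 9.62
position: [0.5102, 0.0723, 0.1689]
tool_rot: [[-0.972, 0.234, -0.002], [0.234, 0.972, 0.0], [0.002, -0.0, -1.0]]
ft_force: [-0.6, 0.9, -0.2]
grip_width: 0.0603
gripper_force: 0.0
```

```bash
python3 w.py w4
python3 - <<'E'
from h import *
w=cv2.imread("pics/w4.png")
cv2.imwrite("pics/crop4.png",cv2.resize(w[145:295,215:415],(800,600),interpolation=cv2.INTER_CUBIC))
E
```

```text
9.625 [0.5102 0.0723 0.1689] [-0.9723  0.2337  0.0018] [-0.5832  0.9053 -0.1935] 0.06030295740605502
```

View pics/crop4.png

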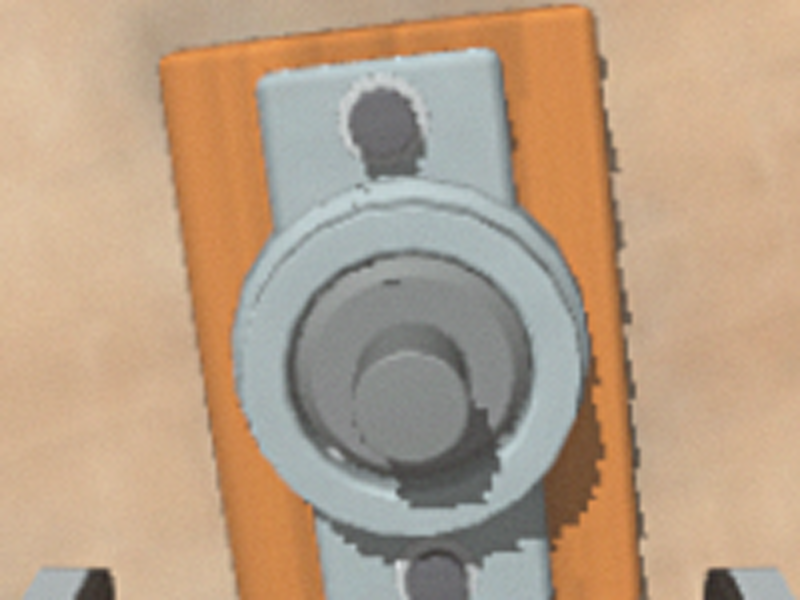

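The cap sits level on the catches, with its boss top at pixel (318,246). Next is the block.

Emit:
jog_arm --hand '[0.06,0.06,0.06,0.06,0.06]' --pt "-0.01 -0.05 0.01" --pt "-0.01 -0.05 0.01" --pt "-0.01 -0.05 0.01" --pt "-0.01 -0.05 0" --pt "-0.01 -0.05 0" --yaw '[0,0,0,0,0]'

```text
time_s: 10.3
position: [0.46, -0.1793, 0.1997]
tool_rot: [[-0.972, 0.234, -0.0], [0.234, 0.972, 0.0], [0.0, 0.0, -1.0]]
ft_force: [1.2, -0.5, 0.4]
grip_width: 0.0604
gripper_force: 0.0
```

Emit:
jog_arm --hand '[0.06,0.06,0.06,0.06,0.06]' --pt "-0.01 -0.033 0" --pt "0 0 0" --pt "0 0 0" --pt "0 0 0" --pt "0 0 0" --yaw '[0,0,0,0,0]'

```text
time_s: 10.92
position: [0.4507, -0.21, 0.1999]
tool_rot: [[-0.973, 0.232, 0.0], [0.232, 0.973, -0.0], [-0.0, -0.0, -1.0]]
ft_force: [-0.1, -0.0, 0.9]
grip_width: 0.06
gripper_force: 0.0
```

```bash
python3 w.py w5
python3 - <<'E'
from h import *;import pickle
st=pickle.load(open('pics/w4.pkl','rb'))
for z in(.055,.057,.060):print(plane("wrist",318,246.25,z,st))
E
```

```text
10.925 [ 0.4507 -0.21    0.1999] [-0.9726  0.2323 -0.    ] [-0.1298 -0.0276  0.8799] 0.06001174498117988
[0.5142 0.0715 0.055 ]
[0.5136 0.0716 0.057 ]
[0.5128 0.0718 0.06  ]
```

View pics/w5.png

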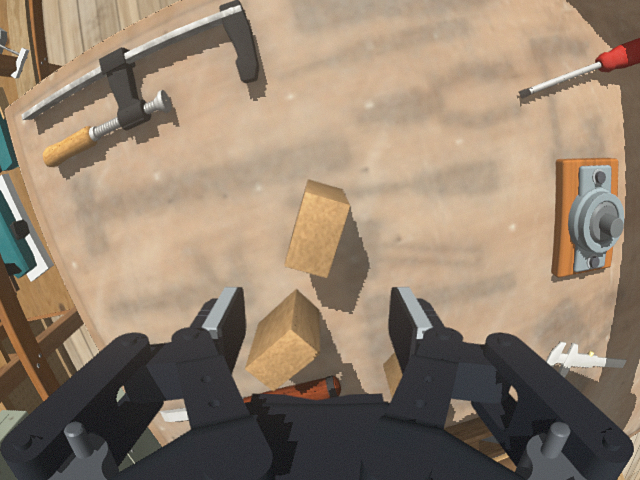

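The wrist view shows the chosen block's top face at about (303,193), (350,208), (328,277), (285,266). Block C is behind it at (285,335) and the housing is at right (598,220).

Run:
```python
from h import *;import pickle
st=pickle.load(open('pics/w5.pkl','rb'));w=cv2.imread("pics/w5.png")
h=cv2.cvtColor(w,cv2.COLOR_BGR2HSV);m=cv2.inRange(h,(8,80,150),(30,255,255));m[:, :270]=0;m[:,360:]=0;m[:170]=0;m[283:]=0
m=cv2.morphologyEx(m,cv2.MORPH_OPEN,np.ones((5,5)))
n,l,s,c=cv2.connectedComponentsWithStats(m);i=1+s[1:,4].argmax();print(s[i],c[i])
cc=cv2.findContours((l==i).astype(np.uint8),0,2)[0][0];b=cv2.boxPoints(cv2.minAreaRect(cc));print(b)
for P in(b,[(303,193),(350,208),(328,277),(285,266)]):
    q=np.array([plane("wrist",u,v,.08,st)[:2] for u,v in P]);e=np.roll(q,-1,0)-q
    print(q.mean(0),np.linalg.norm(e,axis=1),np.degrees(np.arctan2(e[:,1],e[:,0])))
print("tool y ang",np.degrees(np.arctan2(*st["tool_rot"][[1,0],1])),st["q"])
```

```text
[ 285  182   64   95 4022] [316.7611 230.0594]
[[282.1459 265.7198]
 [306.8829 180.5144]
 [352.9664 193.8935]
 [328.2294 279.0989]]
[ 0.446  -0.2092] [0.0625 0.0321 0.0632 0.0341] [ 150.0001   60.4401  -28.196  -120.5946]
[ 0.4499 -0.2108] [0.0333 0.0519 0.0315 0.0534] [  58.7639  -29.6162 -118.6308  152.2732]
tool y ang 76.56482735283763 [ -38.6499   19.0599   87.2535    0.0006   73.6837 -115.2149]
```

Emit:
jog_arm --hand '[0.05,0.05,0.05,0.05,0.05]' --pt "-0.001 -0.0005 0" --pt "0 0 0" --pt "0 0 -0.04" --pt "0 0 -0.03" --pt "0 0 0" --yaw '[-0.136,-0.136,0,0,0]'

```text
time_s: 11.6
position: [0.4489, -0.2105, 0.1285]
tool_rot: [[-0.874, 0.486, -0.003], [0.486, 0.874, 0.003], [0.004, 0.001, -1.0]]
ft_force: [-0.7, -1.1, 1.3]
grip_width: 0.0499
gripper_force: 0.0
```

Emit:
jog_arm --hand '[0.05,0.05,0.05,0.05,0.05]' --pt "0 0 -0.03" --pt "0 0 -0.025" --pt "0 0 -0.015" --pt "0 0 0" --pt "0 0 0" --yaw '[0,0,0,0,0]'

```text
time_s: 12.22
position: [0.4502, -0.2116, 0.0611]
tool_rot: [[-0.874, 0.486, 0.002], [0.486, 0.874, -0.001], [-0.002, -0.0, -1.0]]
ft_force: [0.5, 0.0, 1.2]
grip_width: 0.0498
gripper_force: 0.0
```

Emit:
jog_arm --hand '[0.035,0.02,0.02,0.02,0.02]' --pt "0 0 0" --pt "0 0 0" --pt "0 0 0" --pt "0 0 0" --pt "0 0 0" --yaw '[0,0,0,0,0]' --grip_force 80

```text
time_s: 12.85
position: [0.4499, -0.2115, 0.0608]
tool_rot: [[-0.874, 0.486, 0.002], [0.486, 0.874, -0.001], [-0.002, -0.0, -1.0]]
ft_force: [-1.0, 1.7, 6.3]
grip_width: 0.0313
gripper_force: 78.8
```

Emit:
jog_arm --hand '[0.02,0.02,0.02,0.02,0.02]' --pt "0 0 0.02" --pt "0 0 0.04" --pt "0 0 0.05" --pt "0.01 0.045 0" --pt "0.01 0.05 0" --yaw '[0,0,0,0,0]'

```text
time_s: 13.48
position: [0.4696, -0.1155, 0.1706]
tool_rot: [[-0.873, 0.488, 0.001], [0.488, 0.873, -0.001], [-0.002, 0.0, -1.0]]
ft_force: [0.6, -0.6, -1.4]
grip_width: 0.0311
gripper_force: 79.5
```

Emit:
jog_arm --hand '[0.02,0.02,0.02,0.02,0.02]' --pt "0.01 0.05 0" --pt "0.01 0.05 0" --pt "0.01 0.05 0" --pt "0.012 0.0385 0" --pt "0 0 0" --yaw '[0,0,0,0,0]'

```text
time_s: 14.1
position: [0.5115, 0.0745, 0.1699]
tool_rot: [[-0.876, 0.483, 0.0], [0.483, 0.876, 0.0], [-0.0, 0.0, -1.0]]
ft_force: [0.5, -0.5, -0.6]
grip_width: 0.0312
gripper_force: 79.5
```

```bash
python3 w.py w6
```

```text
14.1 [0.5115 0.0745 0.1699] [-0.8756  0.483  -0.    ] [ 0.4568 -0.4999 -0.5566] 0.03118692401171388
```

View pics/w6.png

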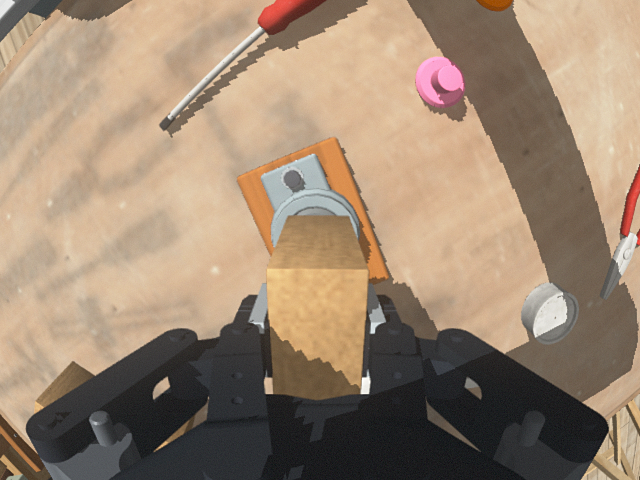

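The block is held squarely, upright over the housing, with its face centred at x≈317. I'm lowering to just above the cap.

Emit:
jog_arm --hand '[0.02,0.02,0.02,0.02,0.02]' --pt "0.0005 -0.002 -0.025" --pt "0 0 -0.015" --pt "0 0 -0.007" --pt "0 0 0" --pt "0 0 0" --yaw '[0,0,0,0,0]'

```text
time_s: 14.78
position: [0.5123, 0.07, 0.1235]
tool_rot: [[-0.874, 0.487, 0.001], [0.487, 0.874, -0.0], [-0.001, 0.0, -1.0]]
ft_force: [0.5, -0.6, -1.9]
grip_width: 0.0313
gripper_force: 79.6
```

Emit:
jog_arm --hand '[0.02,0.02,0.02,0.02,0.02]' --pt "0 0 -0.001" --pt "0 0 -0.001" --pt "0 0 -0.001" --pt "0 0 -0.001" --pt "0 0 0" --yaw '[0,0,0,0,0]'

```text
time_s: 15.4
position: [0.5119, 0.0703, 0.1187]
tool_rot: [[-0.874, 0.486, -0.0], [0.486, 0.874, -0.0], [0.0, -0.0, -1.0]]
ft_force: [-0.3, 0.0, -1.5]
grip_width: 0.0312
gripper_force: 79.6
```

Emit:
jog_arm --hand '[0.02,0.02,0.02,0.02,0.02]' --pt "0 0.0015 -0.0005" --pt "0 0 -0.0005" --pt "0 0 -0.0005" --pt "0 0 -0.0005" --pt "0 0 0" --yaw '[0,0,0,0,0]'

```text
time_s: 16.02
position: [0.5121, 0.0718, 0.1171]
tool_rot: [[-0.874, 0.486, 0.0], [0.486, 0.874, 0.0], [-0.0, 0.0, -1.0]]
ft_force: [-0.4, 0.5, 3.7]
grip_width: 0.0313
gripper_force: 80.1
```

Emit:
jog_arm --hand '[0.02,0.02,0.02,0.02,0.02]' --pt "0 0 -0.0005" --pt "0 0 -0.0005" --pt "0 0 -0.0005" --pt "0 0 0" --pt "0 0 0" --yaw '[0,0,0,0,0]'

```text
time_s: 16.65
position: [0.5127, 0.0716, 0.116]
tool_rot: [[-0.874, 0.486, 0.002], [0.486, 0.874, -0.0], [-0.002, 0.001, -1.0]]
ft_force: [-0.6, 0.6, 7.5]
grip_width: 0.0308
gripper_force: 80.6
```

Emit:
jog_arm --hand '[0.02,0.02,0.02,0.02,0.02]' --pt "0 0 -0.0004" --pt "0 0 -0.0004" --pt "0 0 -0.0004" --pt "0 0 0" --pt "0 0 0" --yaw '[0,0,0,0,0]'

```text
time_s: 17.27
position: [0.5118, 0.0717, 0.1138]
tool_rot: [[-0.874, 0.486, -0.001], [0.486, 0.874, -0.0], [0.001, -0.0, -1.0]]
ft_force: [0.1, -0.2, 1.0]
grip_width: 0.0313
gripper_force: 80.3
```

Emit:
jog_arm --hand '[0.02,0.02,0.02,0.02,0.02]' --pt "0 0 -0.0004" --pt "0 0 -0.0004" --pt "0 0 -0.0004" --pt "0 0 0" --pt "0 0 0" --yaw '[0,0,0,0,0]'

```text
time_s: 17.9
position: [0.5119, 0.0718, 0.1128]
tool_rot: [[-0.874, 0.486, -0.0], [0.486, 0.874, 0.0], [0.0, -0.0, -1.0]]
ft_force: [-0.8, 0.1, -2.0]
grip_width: 0.0308
gripper_force: 80.1
```

Emit:
jog_arm --hand '[0.02,0.02,0.02,0.02,0.02]' --pt "0 0 -0.0004" --pt "0 0 -0.0004" --pt "0 0 -0.0004" --pt "0 0 0" --pt "0 0 0" --yaw '[0,0,0,0,0]'

```text
time_s: 18.52
position: [0.512, 0.0718, 0.1117]
tool_rot: [[-0.874, 0.486, 0.0], [0.486, 0.874, -0.0], [-0.0, -0.0, -1.0]]
ft_force: [0.3, -0.4, -1.6]
grip_width: 0.0311
gripper_force: 80.1
```

Emit:
jog_arm --hand '[0.02,0.02,0.02,0.02,0.02]' --pt "0 0 -0.0004" --pt "0 0 -0.0004" --pt "0 0 0" --pt "0 0 0" --pt "0 0 0" --yaw '[0,0,0,0,0]'

```text
time_s: 19.15
position: [0.512, 0.0718, 0.1111]
tool_rot: [[-0.874, 0.486, 0.0], [0.486, 0.874, -0.0], [-0.0, 0.0, -1.0]]
ft_force: [-1.5, -0.0, 4.1]
grip_width: 0.0313
gripper_force: 80.4
```

Emit:
jog_arm --hand '[0.02,0.02,0.02,0.02,0.02]' --pt "0 0 -0.0004" --pt "0 0 0" --pt "0 0 0" --pt "0 0 0" --pt "0 0 0" --yaw '[0,0,0,0,0]'

```text
time_s: 19.77
position: [0.5121, 0.0718, 0.1111]
tool_rot: [[-0.874, 0.486, 0.001], [0.486, 0.874, -0.0], [-0.001, 0.0, -1.0]]
ft_force: [-2.5, -0.6, 8.2]
grip_width: 0.0311
gripper_force: 81.2
```

Emit:
jog_arm --hand '[0.02,0.02,0.02,0.02,0.02]' --pt "0 0 -0.0003" --pt "0 0 0" --pt "0 0 0" --pt "0 0 0" --pt "0 0 0" --yaw '[0,0,0,0,0]'

```text
time_s: 20.4
position: [0.5121, 0.0718, 0.1111]
tool_rot: [[-0.874, 0.486, 0.001], [0.486, 0.874, -0.0], [-0.001, 0.0, -1.0]]
ft_force: [-3.0, 0.1, 10.6]
grip_width: 0.0311
gripper_force: 81.5
```

Emit:
jog_arm --hand '[0.02,0.02,0.02,0.02,0.02]' --pt "0 0 -0.0005" --pt "0 0 -0.0004" --pt "0 0 0" --pt "0 0 0" --pt "0 0 0" --yaw '[0,0,0,0,0]'

```text
time_s: 21.02
position: [0.5122, 0.0717, 0.111]
tool_rot: [[-0.874, 0.486, 0.002], [0.486, 0.874, -0.0], [-0.002, 0.0, -1.0]]
ft_force: [-5.2, 0.5, 19.2]
grip_width: 0.0314
gripper_force: 82.7
```

Force is 19 to 20 N on the seat. I'm holding for more than a second.

Emit:
jog_arm --hand '[0.02,0.02,0.02,0.02,0.02]' --pt "0 0 0" --pt "0 0 0" --pt "0 0 0" --pt "0 0 0" --pt "0 0 0" --yaw '[0,0,0,0,0]'

```text
time_s: 21.65
position: [0.5122, 0.0717, 0.111]
tool_rot: [[-0.874, 0.486, 0.002], [0.486, 0.874, -0.0], [-0.002, 0.001, -1.0]]
ft_force: [-5.8, -0.1, 18.4]
grip_width: 0.0311
gripper_force: 82.7
```

Emit:
jog_arm --hand '[0.02,0.02,0.02,0.02,0.02]' --pt "0 0 0" --pt "0 0 0" --pt "0 0 0" --pt "0 0 0" --pt "0 0 0" --yaw '[0,0,0,0,0]'

```text
time_s: 22.28
position: [0.5122, 0.0717, 0.111]
tool_rot: [[-0.874, 0.486, 0.002], [0.486, 0.874, -0.0], [-0.002, 0.0, -1.0]]
ft_force: [-5.9, 0.4, 18.9]
grip_width: 0.0314
gripper_force: 82.7
```

Emit:
jog_arm --hand '[0.02,0.02,0.02,0.02,0.02]' --pt "0 0 0" --pt "0 0 0" --pt "0 0 0" --pt "0 0 0" --pt "0 0 0" --yaw '[0,0,0,0,0]'

```text
time_s: 22.9
position: [0.5122, 0.0718, 0.111]
tool_rot: [[-0.874, 0.486, 0.002], [0.486, 0.874, -0.0], [-0.002, 0.0, -1.0]]
ft_force: [-5.4, -0.3, 20.1]
grip_width: 0.031
gripper_force: 82.7
```

Emit:
jog_arm --hand '[0.02,0.02,0.02,0.02,0.02]' --pt "0 0 0.005" --pt "0 0 0.025" --pt "0 0 0.03" --pt "-0.01 -0.045 0" --pt "-0.01 -0.05 0" --yaw '[0,0,0,0,0]'

```text
time_s: 23.52
position: [0.4917, -0.0239, 0.1693]
tool_rot: [[-0.875, 0.485, 0.0], [0.485, 0.875, -0.0], [-0.0, 0.0, -1.0]]
ft_force: [0.3, -0.5, -1.8]
grip_width: 0.0311
gripper_force: 79.7
```

Emit:
jog_arm --hand '[0.02,0.02,0.02,0.02,0.02]' --pt "-0.01 -0.05 0" --pt "-0.01 -0.05 0" --pt "-0.01 -0.05 0" --pt "-0.012 -0.038 -0.02" --pt "0 0 -0.02" --yaw '[0,0,0,0,0]'

```text
time_s: 24.15
position: [0.4494, -0.2137, 0.1285]
tool_rot: [[-0.872, 0.49, 0.0], [0.49, 0.872, -0.0], [-0.0, -0.0, -1.0]]
ft_force: [-1.2, 0.9, -1.7]
grip_width: 0.0314
gripper_force: 80.0
```

Emit:
jog_arm --hand '[0.02,0.02,0.02,0.02,0.02]' --pt "0 0 -0.03" --pt "0 0 -0.02" --pt "0 0 -0.01" --pt "0 0 0" --pt "0 0 0" --yaw '[0,0,0,0,0]'

```text
time_s: 24.78
position: [0.4503, -0.2115, 0.07]
tool_rot: [[-0.874, 0.486, 0.001], [0.486, 0.874, -0.001], [-0.001, -0.0, -1.0]]
ft_force: [0.3, 0.1, -1.1]
grip_width: 0.0313
gripper_force: 80.0
```

Now down to contact (expected at TCP 0.061).

Emit:
jog_arm --hand '[0.02,0.02,0.02,0.02,0.02]' --pt "0 0 -0.004" --pt "0 0 -0.002" --pt "0 0 -0.001" --pt "0 0 -0.001" --pt "0 0 0" --yaw '[0,0,0,0,0]'

```text
time_s: 25.4
position: [0.45, -0.2112, 0.0613]
tool_rot: [[-0.874, 0.486, -0.0], [0.486, 0.874, 0.0], [0.0, -0.0, -1.0]]
ft_force: [-1.0, 0.5, -0.9]
grip_width: 0.0313
gripper_force: 80.0
```

Emit:
jog_arm --hand '[0.02,0.02,0.02,0.02,0.02]' --pt "0 0 -0.0005" --pt "0 0 -0.0005" --pt "0 0 -0.0003" --pt "0 0 0" --pt "0 0 0" --yaw '[0,0,0,0,0]'

```text
time_s: 26.02
position: [0.45, -0.2113, 0.0608]
tool_rot: [[-0.874, 0.486, 0.001], [0.486, 0.874, -0.001], [-0.001, -0.0, -1.0]]
ft_force: [-3.2, 2.2, 8.5]
grip_width: 0.0309
gripper_force: 81.5
```

Emit:
jog_arm --hand '[0.02,0.034,0.04,0.05,0.05]' --pt "0 0 0.0007" --pt "0 0 0" --pt "0 0 0" --pt "0 0 0" --pt "0 0 0" --yaw '[0,0,0,0,0]'

```text
time_s: 26.65
position: [0.45, -0.2112, 0.0607]
tool_rot: [[-0.874, 0.486, -0.0], [0.486, 0.874, 0.0], [0.0, 0.0, -1.0]]
ft_force: [0.4, -0.5, -0.6]
grip_width: 0.0501
gripper_force: 0.0
```

Emit:
jog_arm --hand '[0.05,0.05,0.05,0.05,0.05]' --pt "0 0 0.02" --pt "0 0 0.03" --pt "0 0 0.05" --pt "0 0 0.05" --pt "0 0 0.04" --yaw '[0,0,0,0,0]'

```text
time_s: 27.28
position: [0.4499, -0.2112, 0.2528]
tool_rot: [[-0.874, 0.486, 0.001], [0.486, 0.874, -0.001], [-0.001, -0.0, -1.0]]
ft_force: [0.5, -0.1, -0.1]
grip_width: 0.05
gripper_force: 0.0
```

```bash
python3 w.py w7
python3 - <<'E'
from h import *;import pickle
st=pickle.load(open('pics/w7.pkl','rb'));w=cv2.imread("pics/w7.png")
h=cv2.cvtColor(w,cv2.COLOR_BGR2HSV);m=cv2.inRange(h,(8,80,150),(30,255,255))
c=proj("wrist",[.45,-.2115,.08],st);u,v=c.astype(int);print(c)
k=np.zeros_like(m);k[v-50:v+48,u-45:u+45]=m[v-50:v+48,u-45:u+45];k=cv2.morphologyEx(k,cv2.MORPH_OPEN,np.ones((5,5)))
n,l,s,cc=cv2.connectedComponentsWithStats(k);print(s[1:],cc[1:])
# cap home check: boss top as seen from scene, before/after
t=env.get_image("scene")[:,:,::-1];cv2.imwrite("pics/scene1.png",t)
for z in(.0503,.0566):print(proj("scene",[.5122,.072,z]))
print(np.abs(t.astype(int)-cv2.imread("pics/scene0.png")).sum(2)[235:290,285:350].mean())
E
```

```text
27.275 [ 0.4499 -0.2112  0.2528] [-0.8738  0.4862 -0.0015] [ 0.5279 -0.0857 -0.1137] 0.04999972565162036
[317.2809 220.5615]
[[ 298  177   39   75 2832]] [[316.78   214.6359]]
[315.8556 252.2709]
[315.9264 250.1779]
25.142377622377623
```

The block stands upright where it was expected (centroid (317,215), unskewed). The cap travelled about 6.4 mm to a hard stop and was held at 19–20 N for about 1.9 s. I'm handing in.

```bash
python3 -c "
from rig import env;print(env.close_job())"
```

```text
the job is handed in; nothing more can be done
None
```

The job is handed in at about 27 s of robot time, verdict not shown: the cap is snapped home and was held at 19–20 N for about 1.9 s, the block stands upright again on its original spot, and no other tool was touched.

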